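# Reject and pass: servicing a twin lint-filter box with a double-ended tool

## Robot

A 6-joint arm with a two-finger parallel gripper is mounted at the origin on the work surface. World frame = base frame: x ahead of the robot, y to its left, z up, the work surface at z = 0. Lengths are in m, angles in rad, forces in N, time in s.
With the tool pointing down it reaches from about 0.325 to 0.875 m from the base axis. Payload 4.4 kg.
Tool frame: the origin (TCP) lies at the very end of the fingers, on their centre line; the grasp point (between the pads) lies ctrl.grip_point_offset behind it (ctrl.grip_point_offset is the distance from the TCP to the grasp point, in m); z points along the fingers, y is the line along which they close (so a half turn about z gives the same grasp; the last joint's range is limited). The gripper opens to 85 mm and grips with 20 to 120 N. Pads are 22 mm wide; open, the fingers measure 114 mm over their backs; the gripper's body (76 mm by 85 mm) begins 54 mm behind the grasp point. The pads swing forward as they close: fully open they stand 13 mm farther back than shut.
Start: joints at [-1.456, 0.207, 1.542, -0, 1.393, -0.15], TCP at [0.15, -0.555, 0.231] pointing down, gripper open.
Joint ranges: [-2.73, 2.73], [-0.86, 2.22], [0.23, 2.46], [-1.11, 4.25], [0.08, 2.63], [-2.82, 2.82]. Speed limits (rad/s): [2.79, 2.79, 3.14, 3.14, 3.14, 3.14].

## Interface

Orientations are given as a unit quaternion [x, y, z, w].
In Python, from bench import ctrl gives the robot as it stands. The module is installed in compiled form; this text tells all that it offers.
- The arm moves only by the tool step_arm, never from a script. Its argument "plan" is a list of rows, each an object of numbers: "dx", "dy", "dz": the shift along the tool's x, y, z in units of 30 mm (1.0 is 30 mm); "rx", "ry", "rz": the turn, a rotation vector about the tool's x, y, z in units of 6 degrees (1.0 is 6 degrees); "claw": the opening, from -1 (shut) to 1 (fully open). In form: [{"dx": .., "dy": .., "dz": .., "rx": .., "ry": .., "rz": .., "claw": ..}, ...]. A call has 1 to 8 rows; each row shifts and turns the commanded pose from where the row before left it, along the tool's axes as they then stand; what a row does not reach is not made up. A row lasts 1/8 s, in which the tool goes at most 62.5 mm and 10.7 degrees, less where a joint would pass 70% of its speed; a pose out of reach is approached as far as the arm can. A call is refused whole if a number of a shift passes 1 or a number of a turn 1, either way. A call with a gripper value outside its range is refused whole. The fingers move at their own pace and stop on an object; the grip force is fixed at half the most. Time passes only in rows, so rows that do not move let the fingers close. It gives the time, the measured TCP pose, the force, the opening and the grip force at its end, in the units of the state.
- ctrl.read_state(): the state, without advancing time (a new reading comes with each control period).
- ctrl.snapshot(name): name is "side" or "top" or "wrist"; returns the picture (400x640x3 uint8, blue, green, red); there is no depth.
- ctrl.get_calibration(name): a dict with "fx", "fy", "cx", "cy" (pixels), "extrinsics" (4x4, takes a point from camera to world coordinates); the wrist camera has in their place "T_tool_cam" (4x4, takes a point from camera to tool coordinates, whose origin is the TCP and whose axes are the flange's). Camera axes: x right, y up, looking along -z (the intrinsics and any distortion apply to the point x, -y, -z); pixel columns grow to the right and rows downward; lengths in m; the calibration is good to about 2 mm. The wrist camera is an equidistant fisheye: a pixel r from the principal point sees the ray r / f radians off the axis. A picture is of the moment at which its call begins: read the wrist's pose just before it. get_calibration takes no time and is no camera call.
- ctrl.close_job(): hands the job in; it is judged then, once.
The state is a dict: "time": time; "joint_positions": joint angles; "dq": joint speeds; "tau": joint torques, N m; "tcp_pos": TCP position; "tcp_rot": TCP orientation; "ft_force": force on the tool from outside, world axes, zero at the start; "moment": the same for the moment, N m; "gripper_width": finger opening in m; "grip_force": force on a finger pad.
Only numpy, scipy, OpenCV 4.12 (cv2) and the standard library are available. Lean on these libraries where they do the work, as an engineer would, in place of code of your own. Each camera call takes 0.05 s, during which the arm holds its last target. There are 200 camera calls.

## Task

The lint-filter box has just been inspected. With the hook end of the orange filter tool draw the red-tagged cassette right out of its bay and leave it standing on the black mat, then lay the tool down, take it by its other end and use the push pad to slide the green-tagged cassette fully home against the back of its bay. Move the cassettes only with the tool, never with the gripper, do not disturb the other things on the counter, and finish with the tool lying on the counter or mat, out of the bays.

Things in the scene. Friction and masses are not known exactly. Their poses are not given: they have to be found in the camera images.
- filter_box: Fixed aluminium box, 200 deep (x) x 232 wide (y) x 115 high, roofed by a clear rigid window (104 mm clear height inside). Origin: centre of its underside, on the counter. The open mouth is at own x = -100; own +x points INTO the bays. Two parallel bays, each 100 wide, are parted by a 16 mm wall; the back stop inside is at own x = +95. Two silver ducts leave the back.
- left_bay (a point): Middle of the left bay's mouth, on its floor: own (-100, +58) of the box, 3 mm above the counter.
- right_bay (a point): Middle of the right bay's mouth, on its floor: own (-100, -58) of the box, 3 mm above the counter.
- mat_middle (a point): Middle of the fixed black rubber mat with yellow edges in front of the bays: 200 long (x, from the mouth outwards) x 260 wide (y), 3 mm thick, flush with the bay floors. Same axes as the box.
- red_cassette: Loose screen cassette with red tags on top and front, 90 deep (x) x 92 wide (y) x 70 high, 0.20 to 0.35 kg. It slides on the bay floor, in either bay, recessed under the window. Origin: centre of its underside; own +x points into the bay, its front face is at own x = -45.
- green_cassette: The same cassette with green tags, in the other bay, 30 to 60 mm short of home. Fully home (its back on the back stop) its origin is at own x = +50 of the box and its bow bar 75 mm inside the mouth.
- red_cassette_bow (a point): Middle of the red cassette's bow handle: an upright yellow bar 7 mm thick, centred 30 mm in front of the front face (26 mm clear between), at own y = 0, running from 6 to 62 mm above the underside, joined to the face by a stub at its top and bottom. This point is 34 mm above the underside.
- green_cassette_bow (a point): The same point on the green cassette's bow handle.
- tool: Double-ended tool, 206 mm long, 0.14 kg, lying flat: a 9 mm steel rod along own x, its axis 12 mm above the underside, with a crook at +x and a black push pad at -x. Origin: under its middle (x = 0), at the underside. Two orange grip sleeves, each 46 long x 18 wide x 24 high, are centred at own x = -62 (by the pad) and x = +55 (by the crook).
- tool_hook (a point): Seat of the crook, where a hooked bar sits: own (90, 10) of the tool, 12 mm above the underside. The crook, also 9 mm rod and level, leaves the shaft at own x = 100 and runs to (x, y) = (96, +20); it reaches out to x = 104.5 and y = 24.5.
- tool_pad (a point): Centre of the push pad's flat face, own x = -102 of the tool, 12 mm above the underside. The pad is 44 wide (y) x 24 high x 8 thick.
- detergent: Bystander: white bottle, diameter 84, 210 high. Origin at the centre of its underside.
- softener: Bystander: blue bottle, diameter 68, 170 high. Origin at the centre of its underside.
- stain_jar: Bystander: amber jar, diameter 72, 90 high. Origin at the centre of its underside.
- sheet_box: Bystander: cardboard box 75 (x) x 130 (y) x 50 high. Origin at the centre of its underside.
- scoop_cup: Bystander: green mug-shaped measuring cup, diameter 68, 75 high, handle reaching 58 mm to its +y; it stands beside the box's mouth. Origin at the centre of its underside.
- oil_can: Bystander: red can, diameter 60, 120 high; it stands beside the mat. Origin at the centre of its underside.
- brush: Bystander: brush 180 long lying along its own x. Origin under its middle.
Not all that is in view belongs to the job. What is shaped like the tool but turquoise is not meant.

How it is judged:
On the way, in this order (a step that is already met when the one before it is completed fails the run):
1. the red-tagged cassette has been drawn right out of its bay onto the mat by the hook (x of red_cassette in the frame of filter_box below -0.148 m and distance between tool_hook and red_cassette_bow below 0.035 m), for 0.1 s.
2. the tool has been laid down and let go (contact force between the fingers and tool below 0.1 N and height (world z) of tool below 0.01 m and angle between tool's own z axis and vertical below 0.1 rad and linear speed of tool below 0.02 m/s), for 0.2 s.
3. the green-tagged cassette has been pushed fully home by the pad (x of green_cassette in the frame of filter_box above 0.044 m and distance between tool_pad and green_cassette_bow below 0.035 m), for 0.1 s.
At the end, for the whole second after the job is handed in: Green cassette within 6 mm of the back stop; red cassette upright on the mat, just outside the mouth (centre 146 to 290 mm from the box centre, within 130 mm sideways); tool lying flat on counter or mat, neither end in a bay; all at rest (x of green_cassette in the frame of filter_box above 0.044 m and x of red_cassette in the frame of filter_box between -0.29 and -0.146 m and y of red_cassette in the frame of filter_box between -0.13 and 0.13 m and angle between each of red_cassette, tool's own z axis and vertical below 0.1 rad and height (world z) of each of red_cassette, tool below 0.01 m and not (x of tool_pad in the frame of filter_box between -0.1 and 0.1 m and y of tool_pad in the frame of filter_box between -0.12 and 0.12 m) and not (x of tool_hook in the frame of filter_box between -0.1 and 0.1 m and y of tool_hook in the frame of filter_box between -0.12 and 0.12 m) and linear speed of each of tool, red_cassette, green_cassette below 0.02 m/s); the robot touches nothing.
It fails at once if the gripper touches a cassette (contact force between any of the fingers, the arm and red_cassette above 0.5 N or contact force between any of the fingers, the arm and green_cassette above 0.5 N).
It fails at once if another thing on the counter is shifted by more than 30 mm (distance of any of detergent, softener, stain_jar, sheet_box, scoop_cup, oil_can, brush from where it was at the start of the episode above 0.03 m).
It also fails if it takes over 72 s, if anything falls off the work surface, if the arm or the gripper's body presses on something with over 40 N, if the wrist force passes 120 N, or if a joint passes its speed limit or range.

## Working session

There is one attempt and no reset: what is moved stays moved. The work goes in short steps, Python scripts to look and compute and a tool call to move; the robot and the scene stay as the last step left them, time stands still between calls to the robot, and variables do not carry over. Pictures are saved under pics/ and viewed, at most 10 in all, crops included, and the job is handed in when it is done.

Besides the shell and the picture viewer there is one more tool, called after "Call:" by a JSON object that holds its "name" and its "arguments", one argument or row to a line. step_arm: Moves the arm, as the interface text tells. Its arguments: {"type":"object","properties":{"plan":{"type":"array"}},"required":["plan"]}

```bash
mkdir -p pics; python3 - <<'E'
from bench import ctrl
import cv2,numpy as np
s=ctrl.read_state();print(s['time'],s['tcp_pos'],s['tcp_rot'],ctrl.grip_point_offset)
for n in('top','side'):
    cv2.imwrite(f'pics/{n}0.png',ctrl.snapshot(n));print(n,ctrl.get_calibration(n))
print(ctrl.get_calibration('wrist'))
E
```

```text
0.0 [ 0.15037666 -0.55418876  0.23009323] [ 9.91246924e-01  1.32015858e-01  9.55142756e-06 -1.16149452e-03] 0.0187
top {'fx': 505.7994940060056, 'fy': 505.7994940060056, 'cx': 312.9460447049441, 'cy': 191.87891285879735, 'extrinsics': array([[ 0.01546865,  0.99020293, -0.13877638,  0.32466315],
       [-0.99987242,  0.01587177,  0.00179856, -0.09467892],
       [ 0.00398356,  0.13873086,  0.99032211,  1.42668816],
       [ 0.        ,  0.        ,  0.        ,  1.        ]])}
side {'fx': 363.13071216755884, 'fy': 363.13071216755884, 'cx': 320.5482653327308, 'cy': 197.35489441847253, 'extrinsics': array([[ 0.98746948,  0.12131692, -0.10092685,  0.40193829],
       [-0.1576367 ,  0.78825713, -0.59481205, -0.61090359],
       [ 0.00739555,  0.60326852,  0.79750386,  0.73827393],
       [ 0.        ,  0.        ,  0.        ,  1.        ]])}
{'fx': 309.70691628693146, 'fy': 309.70691628693146, 'cx': 321.33732004521266, 'cy': 200.4888496606277, 'T_tool_cam': array([[ 4.26602092e-04,  9.45191422e-01,  3.26516453e-01,
         8.26950158e-02],
       [ 9.99999611e-01, -1.50942083e-04, -8.69581797e-04,
         6.39410180e-04],
       [-7.72636181e-04,  3.26516696e-01, -9.45191118e-01,
        -1.42866406e-01],
       [ 0.00000000e+00,  0.00000000e+00,  0.00000000e+00,
         1.00000000e+00]])}
```

View pics/top0.png

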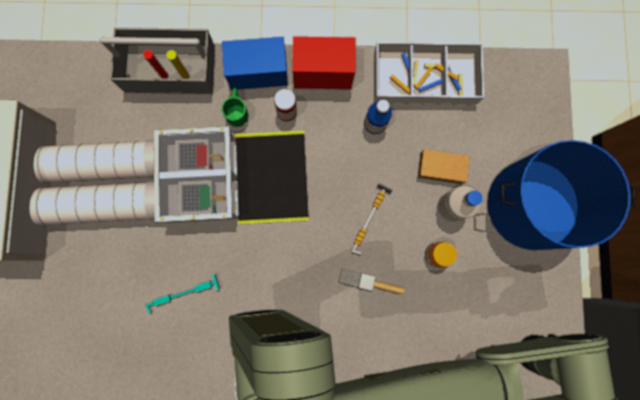

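View pics/side0.png

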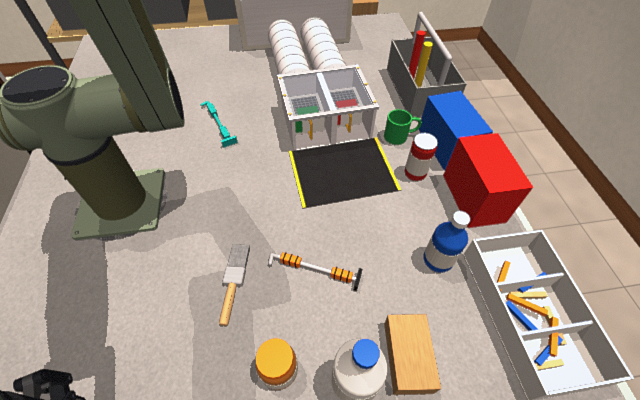

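The top view has +x up and +y to the left. The box is at (193,173) with its mouth facing right. The red cassette is in the upper bay at about (200,155), with green below at (205,197). The tool lies with its pad at (384,188) and crook at (355,250). The side view agrees with this.

```bash
cat > h.py <<'E'
from bench import ctrl
import cv2,numpy as np
from scipy.spatial.transform import Rotation as R
def ray(n,u,v,st=None):
    c=ctrl.get_calibration(n);a=np.array([(u-c['cx'])/c['fx'],(v-c['cy'])/c['fy']])
    if n=='wrist':
        r=np.hypot(*a);d=np.r_[a/max(r,1e-9)*np.sin(r),np.cos(r)];d=d*[1,-1,-1]
        T=np.eye(4);T[:3,:3]=R.from_quat(st['tcp_rot']).as_matrix();T[:3,3]=st['tcp_pos'];T=T@c['T_tool_cam']
    else: d=np.array([a[0],-a[1],-1]);T=c['extrinsics']
    return T[:3,3],T[:3,:3]@d
def pt(n,u,v,z,st=None):
    o,d=ray(n,u,v,st);return (o+d*(z-o[2])/d[2])
def mask(im,lo,hi):return cv2.inRange(cv2.cvtColor(im,cv2.COLOR_BGR2HSV),np.array(lo),np.array(hi))
def blobs(m,amin=8):
    n,l,s,c=cv2.connectedComponentsWithStats(m)
    return [(s[i,4],c[i].round(1),s[i,:4],np.argwhere(l==i)[:,::-1]) for i in range(1,n) if s[i,4]>=amin]
E
python3 - <<'E'
from h import *
for n in('top','side'):
    im=cv2.imread(f'pics/{n}0.png')
    print(n,'yellow')
    for a,c,b,p in blobs(mask(im,(25,150,100),(34,255,255)),15):
        r=cv2.minAreaRect(p.astype(np.float32));q=cv2.boxPoints(r)
        print(a,c,b,pt(n,*c,.003).round(4),r[2])
    print('orange')
    for a,c,b,p in blobs(mask(im,(10,150,100),(24,255,255)),4): print(a,c,b,pt(n,*c,.02).round(4))
for k,u,v,z in(('cup',234,112,.04),('can',285,103,.06),('soft',378,118,.08),('brushend',342,276,.01),('brushend',403,290,.01),('pad',384,188,.012),('hook',355,250,.012)): print(k,pt('top',u,v,z).round(3))
t=cv2.imread('pics/top0.png')
a=cv2.resize(t[120:230,145:315],None,fx=4,fy=4,interpolation=cv2.INTER_CUBIC)[:, :680]
b=cv2.resize(t[178:258,340:400],None,fx=5.5,fy=5.5,interpolation=cv2.INTER_CUBIC)
s=cv2.imread('pics/side0.png');
c=cv2.resize(s[60:160,270:390],None,fx=4,fy=4,interpolation=cv2.INTER_CUBIC)
cv2.imwrite('pics/c1.png',cv2.copyMakeBorder(a,0,0,0,0,0))
d=np.zeros((440,800,3),np.uint8);d[:400,:480]=c;d[:b.shape[0],470:470+b.shape[1]]=b[:, :330];cv2.imwrite('pics/c2.png',d)
E
```

```text
top yellow
76 [171.3  54.5] [167  50  10  10] [0.9268 0.327  0.003 ] 45.0
206 [269.1 133.9] [236 131  68   7] [0.6912 0.0319 0.003 ] 86.98721313476562
233 [272.9 219.8] [239 217  70   7] [0.4429 0.0144 0.003 ] 86.87786865234375
orange
44 [439.2  67.3] [434  65  10   7] [ 0.8939 -0.4591  0.02  ]
71 [423.5  77.2] [415  67  18  21] [ 0.8631 -0.4129  0.02  ]
33 [452.8  75.4] [449  72  10   7] [ 0.87   -0.4982  0.02  ]
84 [400.7  84.3] [391  76  19  17] [ 0.8405 -0.3465  0.02  ]
1179 [444.  165.8] [420 151  49  31] [ 0.6023 -0.4671  0.02  ]
85 [378.6 199. ] [373 192  12  15] [ 0.5046 -0.2816  0.02  ]
7 [216.6 197.4] [214 197   6   2] [0.5018 0.1724 0.02  ]
4 [222.5 197.5] [222 197   2   2] [0.5018 0.1559 0.02  ]
89 [359.9 236.3] [355 229  11  16] [ 0.3994 -0.2294  0.02  ]
506 [443.3 253.8] [431 242  26  25] [ 0.3548 -0.4601  0.02  ]
32 [388.3 289.1] [375 286  27   7] [ 0.2565 -0.3076  0.02  ]
8 [398.5 287.6] [395 287   8   3] [ 0.261  -0.3355  0.02  ]
side yellow
42 [427.9  43.6] [424  41   9   6] [1.0069 0.5903 0.003 ] 90.0
158 [387.6 164.8] [375 138  26  52] [0.6934 0.0197 0.003 ] 65.37
[... 540 characters left out ...]
17 0.02  ]
44 [310.2 129.7] [309 120   3  20] [0.5019 0.1711 0.02  ]
177 [290.2 259.3] [280 253  21  14] [ 0.4001 -0.2334  0.02  ]
122 [503.6 271.3] [498 261  12  21] [ 0.8517 -0.3329  0.02  ]
190 [341.2 274.1] [331 267  22  15] [ 0.5041 -0.2852  0.02  ]
275 [527.4 304.2] [507 293  41  23] [ 0.8664 -0.4089  0.02  ]
63 [553.6 321.4] [550 317   8   9] [ 0.9004 -0.4496  0.02  ]
159 [553.4 343.5] [549 332   9  24] [ 0.8773 -0.4885  0.02  ]
1459 [275.1 361.1] [256 338  40  47] [ 0.35   -0.4371  0.02  ]
cup [0.744 0.13  0.04 ]
can [ 0.766 -0.015  0.06 ]
soft [ 0.721 -0.273  0.08 ]
brushend [ 0.29  -0.181  0.01 ]
brushend [ 0.254 -0.35   0.01 ]
pad [ 0.537 -0.298  0.012]
hook [ 0.362 -0.217  0.012]
```

View pics/c1.png

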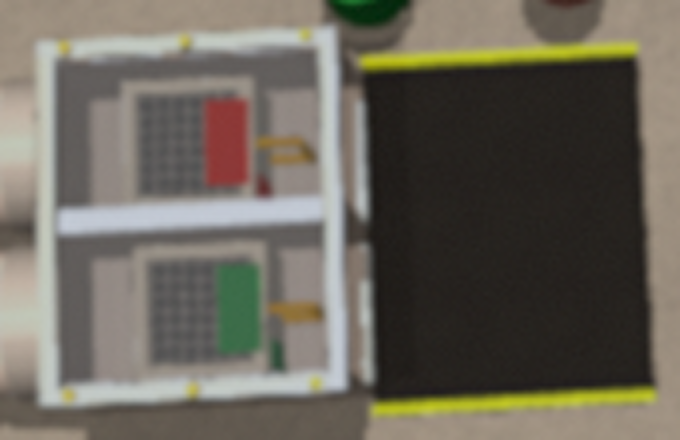

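View pics/c2.png

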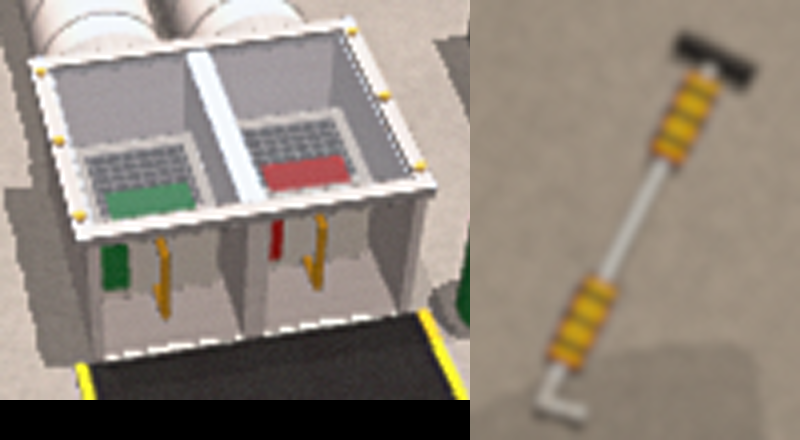

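The crops show the red bow bar's top end at c1 (315,152), which is top px (223.7,158). Its bottom is at side px (349.5,132). The green bow's top is at top px (225,198) and its bottom at side px (311,139). The tool lies flat with its crook bending to own +y.

```bash
python3 - <<'E'
from h import *
for n,lo in(('top',200),('side',150)):
    im=cv2.imread(f'pics/{n}0.png');cs=[]
    for a,c,b,p in blobs(mask(im,(25,120,90),(35,255,255)),lo):
        if not(90<c[1]<230):continue
        w=np.array([pt(n,*q,.003)[:2] for q in p]);vx,vy,x,y=cv2.fitLine(w.astype(np.float32),cv2.DIST_HUBER,0,.01,.01).ravel()
        d=np.array([vx,vy]);d*=np.sign(vy);t=(w-[x,y])@d;t0,t1=np.percentile(t,1),np.percentile(t,99)
        print(n,'heading',np.degrees(np.arctan2(d[1],d[0])).round(2),'in',np.array([x,y])+d*t1,'out',np.array([x,y])+d*t0,t1-t0)
print('red top',pt('top',223.7,158,.065),'bot',pt('side',349.5,132,.009))
print('grn top',pt('top',225,198,.065),'bot',pt('side',311,139,.009))
# box roof corners, from crop c1
for u,v in((38,42),(335,30),(42,405),(346,388)): print(pt('top',145+u/4,120+v/4,.115).round(4))
for u,v in((80,238),(435,186),(30,60),(348,20)): print('s',pt('side',270+u/4,60+v/4,.115).round(4))
E
```

```text
top heading 93.85 in [0.68542155 0.12863041] out [ 0.69840018 -0.06424641] 0.1933129810802059
top heading 93.99 in [0.43606207 0.11053885] out [ 0.44953289 -0.08244218] 0.19345060686882906
side heading 93.96 in [0.68639914 0.1231378 ] out [ 0.69949383 -0.06613741] 0.189727629566496
side heading 93.96 in [0.43596861 0.11038925] out [ 0.44951568 -0.08525946] 0.19611716599177859
red top [0.60535785 0.14900415 0.065     ] bot [0.61541047 0.15626884 0.009     ]
grn top [0.49489724 0.14106664 0.065     ] bot [0.50024029 0.14425883 0.009     ]
[0.6666 0.327  0.115 ]
[0.6781 0.1299 0.115 ]
[0.425  0.3102 0.115 ]
[0.4392 0.1136 0.115 ]
s [0.4428 0.1133 0.115 ]
s [0.6816 0.1296 0.115 ]
s [0.4279 0.3098 0.115 ]
s [0.6659 0.3251 0.115 ]
```

Call:
{"name": "step_arm", "arguments": {
  "plan": [
    {"dx":0.98,"dy":-0.4,"dz":0.14,"claw":1},
    {"dx":0.98,"dy":-0.4,"dz":0.14,"claw":1},
    {"dx":0.98,"dy":-0.4,"dz":0.14,"claw":1},
    {"dx":0.98,"dy":-0.4,"dz":0.14,"claw":1},
    {"dx":0.98,"dy":-0.4,"dz":0.14,"claw":1},
    {"dx":0.98,"dy":-0.4,"dz":0.14,"claw":1},
    {"dx":0.98,"dy":-0.4,"dz":0.14,"claw":1}
  ]
}}

```text
validation failed for argument at $.pl...
```

Call:
{"name": "step_arm", "arguments": {
  "plan": [
    {"dx":0.98,"dy":-0.4,"dz":0.14,"claw":1},
    {"dx":0.98,"dy":-0.4,"dz":0.14,"claw":1},
    {"dx":0.98,"dy":-0.4,"dz":0.14,"claw":1},
    {"dx":0.98,"dy":-0.4,"dz":0.14,"claw":1},
    {"dx":0.98,"dy":-0.4,"dz":0.14,"claw":1},
    {"dx":0.98,"dy":-0.4,"dz":0.14,"claw":1},
    {"dx":0.98,"dy":-0.4,"dz":0.14,"claw":1}
  ]
}}

```text
validation failed for argument at $.pl...
```

Call:
{"name": "step_arm", "arguments": {
  "plan": [
    {"rz":-1,"claw":1},
    {"rz":-1,"claw":1},
    {"rz":-1,"claw":1},
    {"rz":-1,"claw":1},
    {"rz":-1,"claw":1},
    {"rz":-1,"claw":1},
    {"rz":-1,"claw":1},
    {"rz":-1,"claw":1}
  ]
}}

```text
validation failed for argument at $.pl...
```

Call:
{"name": "step_arm", "arguments": {
  "plan": [
    {"rz":-1,"claw":1},
    {"rz":-1,"claw":1},
    {"rz":-1,"claw":1},
    {"rz":-1,"claw":1},
    {"rz":-1,"claw":1},
    {"rz":-1,"claw":1},
    {"rz":-1,"claw":1},
    {"rz":-1,"claw":1}
  ]
}}

```text
validation failed for argument at $.pl...
```

Call:
{"name": "step_arm", "arguments": {
  "plan": [
    {"rz":-1,"claw":1},
    {"rz":-1,"claw":1},
    {"rz":-1,"claw":1},
    {"rz":-1,"claw":1},
    {"rz":-1,"claw":1},
    {"rz":-1,"claw":1},
    {"rz":-1,"claw":1}
  ]
}}

```text
validation failed for argument at $.pl...
```

Validation rejected the rows. They may need every key, so I'll test one full row.

Call:
{"name": "step_arm", "arguments": {
  "plan": [
    {"dx":0.98,"dy":-0.4,"dz":0.14,"rx":0,"ry":0,"rz":0,"claw":1}
  ]
}}

```text
time: 0.22
tcp_pos: [0.1747, -0.5364, 0.2267]
tcp_rot: [0.991, 0.131, -0.0, 0.0]
ft_force: [-0.2, 0.4, -0.0]
gripper_width: 0.0855
grip_force: 0.0
```

Call:
{"name": "step_arm", "arguments": {
  "plan": [
    {"dx":0.98,"dy":-0.4,"dz":0.14,"rx":0,"ry":0,"rz":0,"claw":1},
    {"dx":0.98,"dy":-0.4,"dz":0.14,"rx":0,"ry":0,"rz":0,"claw":1},
    {"dx":0.98,"dy":-0.4,"dz":0.14,"rx":0,"ry":0,"rz":0,"claw":1},
    {"dx":0.98,"dy":-0.4,"dz":0.14,"rx":0,"ry":0,"rz":0,"claw":1},
    {"dx":0.98,"dy":-0.4,"dz":0.14,"rx":0,"ry":0,"rz":0,"claw":1},
    {"dx":0.98,"dy":-0.4,"dz":0.14,"rx":0,"ry":0,"rz":0,"claw":1},
    {"dx":0.98,"dy":-0.4,"dz":0.14,"rx":0,"ry":0,"rz":0,"claw":1},
    {"dx":0.98,"dy":-0.4,"dz":0.14,"rx":0,"ry":0,"rz":0,"claw":1}
  ]
}}

```text
time: 1.23
tcp_pos: [0.3781, -0.3804, 0.1928]
tcp_rot: [0.991, 0.132, -0.0, -0.0]
ft_force: [0.9, 1.0, 0.2]
gripper_width: 0.0855
grip_force: 0.0
```

Call:
{"name": "step_arm", "arguments": {
  "plan": [
    {"dx":0.98,"dy":-0.4,"dz":0.14,"rx":0,"ry":0,"rz":0,"claw":1},
    {"dx":0.98,"dy":-0.4,"dz":0.14,"rx":0,"ry":0,"rz":0,"claw":1},
    {"dx":0.98,"dy":-0.4,"dz":0.14,"rx":0,"ry":0,"rz":0,"claw":1},
    {"dx":0.98,"dy":-0.4,"dz":0.14,"rx":0,"ry":0,"rz":0,"claw":1},
    {"dx":0.98,"dy":-0.4,"dz":0.14,"rx":0,"ry":0,"rz":0,"claw":1},
    {"dx":0,"dy":0,"dz":0,"rx":0,"ry":0,"rz":-1,"claw":1},
    {"dx":0,"dy":0,"dz":0,"rx":0,"ry":0,"rz":-1,"claw":1},
    {"dx":0,"dy":0,"dz":0,"rx":0,"ry":0,"rz":-1,"claw":1}
  ]
}}

```text
time: 2.22
tcp_pos: [0.5035, -0.2846, 0.1718]
tcp_rot: [0.958, 0.287, -0.0, -0.001]
ft_force: [-0.7, -0.6, 0.1]
gripper_width: 0.086
grip_force: 0.0
```

Call:
{"name": "step_arm", "arguments": {
  "plan": [
    {"dx":0,"dy":0,"dz":0,"rx":0,"ry":0,"rz":-1,"claw":1},
    {"dx":0,"dy":0,"dz":0,"rx":0,"ry":0,"rz":-1,"claw":1},
    {"dx":0,"dy":0,"dz":0,"rx":0,"ry":0,"rz":-1,"claw":1},
    {"dx":0,"dy":0,"dz":0,"rx":0,"ry":0,"rz":-1,"claw":1},
    {"dx":0,"dy":0,"dz":0,"rx":0,"ry":0,"rz":-1,"claw":1},
    {"dx":0,"dy":0,"dz":0,"rx":0,"ry":0,"rz":-1,"claw":1},
    {"dx":0,"dy":0,"dz":0,"rx":0,"ry":0,"rz":-1,"claw":1},
    {"dx":0,"dy":0,"dz":0,"rx":0,"ry":0,"rz":-1,"claw":1}
  ]
}}

```text
time: 3.22
tcp_pos: [0.5034, -0.2848, 0.1718]
tcp_rot: [0.758, 0.652, -0.0, -0.001]
ft_force: [-0.6, -1.2, 0.5]
gripper_width: 0.0853
grip_force: 0.0
```

Call:
{"name": "step_arm", "arguments": {
  "plan": [
    {"dx":0,"dy":0,"dz":0,"rx":0,"ry":0,"rz":-1,"claw":1},
    {"dx":0,"dy":0,"dz":0,"rx":0,"ry":0,"rz":-1,"claw":1},
    {"dx":0,"dy":0,"dz":0,"rx":0,"ry":0,"rz":-1,"claw":1},
    {"dx":0,"dy":0,"dz":0,"rx":0,"ry":0,"rz":-1,"claw":1},
    {"dx":0,"dy":0,"dz":0,"rx":0,"ry":0,"rz":-1,"claw":1},
    {"dx":0,"dy":0,"dz":0,"rx":0,"ry":0,"rz":-1,"claw":1},
    {"dx":0,"dy":0,"dz":0,"rx":0,"ry":0,"rz":-1,"claw":1},
    {"dx":0,"dy":0,"dz":0,"rx":0,"ry":0,"rz":-1,"claw":1}
  ]
}}

```text
time: 4.22
tcp_pos: [0.5033, -0.2848, 0.1718]
tcp_rot: [0.428, 0.904, 0.0, -0.001]
ft_force: [-0.3, -0.7, 0.5]
gripper_width: 0.0855
grip_force: 0.0
```

Call:
{"name": "step_arm", "arguments": {
  "plan": [
    {"dx":0,"dy":0,"dz":0,"rx":0,"ry":0,"rz":-1,"claw":1},
    {"dx":0,"dy":0,"dz":0,"rx":0,"ry":0,"rz":-1,"claw":1},
    {"dx":0,"dy":0,"dz":0,"rx":0,"ry":0,"rz":-1,"claw":1},
    {"dx":0,"dy":0,"dz":0,"rx":0,"ry":0,"rz":-1,"claw":1},
    {"dx":0,"dy":0,"dz":0,"rx":0,"ry":0,"rz":0,"claw":1}
  ]
}}

```text
time: 4.85
tcp_pos: [0.5034, -0.2848, 0.1719]
tcp_rot: [0.233, 0.973, 0.0, -0.001]
ft_force: [0.6, 0.3, 0.4]
gripper_width: 0.0854
grip_force: 0.0
```

```bash
cat >> h.py <<'E'
def head(s):
    x=R.from_quat(s['tcp_rot']).as_matrix()[:,0];return np.degrees(np.arctan2(x[1],x[0]))
def go(s,target,h=None):  # shift in tool axes, units of 30 mm; turn units of 6 deg
    M=R.from_quat(s['tcp_rot']).as_matrix();d=M.T@(np.array(target)-s['tcp_pos'])/.03
    print('pos',np.round(s['tcp_pos'],4),'head',head(s).round(2),'shift',d.round(2),'z axis',M[:,2].round(4), 'rz',None if h is None else -((h-head(s)+180)%360-180)/6)
def orange(n,im,st=None,z=.02,amin=60,lo=(8,130,80),hi=(24,255,255)):
    return [(a,c,pt(n,*c,z,st)) for a,c,b,p in blobs(mask(im,lo,hi),amin)]
E
python3 - <<'E'
from h import *
s=ctrl.read_state();im=ctrl.snapshot('wrist');cv2.imwrite('pics/w1.png',im)
for a,c,p in orange('wrist',im,s): print(a,c,p.round(4))
go(s,(.5044,-.2834,.05),153.6);print(s['time'],s['joint_positions'])
E
```

```text
273 [175.1   5.9] [ 0.2666 -0.3315  0.02  ]
143 [323.4  44.4] [ 0.3822 -0.2231  0.02  ]
231 [323.9  56.5] [ 0.3929 -0.228   0.02  ]
229 [324.   71.5] [ 0.4059 -0.2345  0.02  ]
163 [324.1  83.9] [ 0.4165 -0.2397  0.02  ]
4098 [100.4 140.7] [ 0.3383 -0.4874  0.02  ]
67 [633.7 117.2] [0.6076 0.1639 0.02  ]
199 [324.2 165.9] [ 0.4872 -0.2753  0.02  ]
213 [324.5 179.4] [ 0.4995 -0.2812  0.02  ]
213 [324.5 192.5] [ 0.5116 -0.2873  0.02  ]
114 [324.7 203.7] [ 0.5223 -0.2924  0.02  ]
2206 [252.7 322.5] [ 0.6241 -0.4453  0.02  ]
pos [ 0.5034 -0.2848  0.1719] head 153.1 shift [-0.01  0.06  4.06] z axis [-9.e-04  7.e-04 -1.e+00] rz -0.08326169629787235
4.85 [-6.64496393e-01  2.68525452e-01  1.59326051e+00 -6.62886786e-06
  1.28093433e+00 -1.76580464e+00]
```

View pics/w1.png

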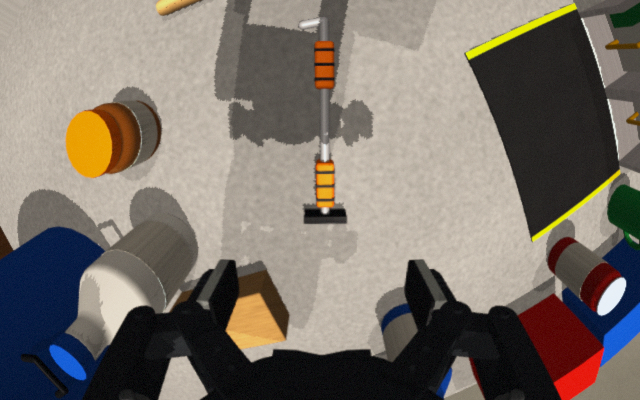

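The wrist view shows the tool running straight up the image from the pad at (325,215). Its sleeve centres are at (324,185) and (324,64), which matches the top view. I'll descend and grip the pad sleeve.

Call:
{"name": "step_arm", "arguments": {
  "plan": [
    {"dx":0,"dy":0.06,"dz":0.95,"rx":0,"ry":0,"rz":-0.07,"claw":1},
    {"dx":0,"dy":0,"dz":0.95,"rx":0,"ry":0,"rz":0,"claw":1},
    {"dx":0,"dy":0,"dz":0.95,"rx":0,"ry":0,"rz":0,"claw":1},
    {"dx":0,"dy":0,"dz":0.95,"rx":0,"ry":0,"rz":0,"claw":1},
    {"dx":0,"dy":0,"dz":0.95,"rx":0,"ry":0,"rz":0,"claw":1},
    {"dx":0,"dy":0,"dz":0.86,"rx":0,"ry":0,"rz":0,"claw":1}
  ]
}}

```text
time: 5.65
tcp_pos: [0.5043, -0.2833, 0.003]
tcp_rot: [0.229, 0.973, 0.0, -0.0]
ft_force: [0.0, -0.5, -0.4]
gripper_width: 0.0856
grip_force: 0.0
```

Call:
{"name": "step_arm", "arguments": {
  "plan": [
    {"dx":0,"dy":0,"dz":0,"rx":0,"ry":0,"rz":0,"claw":-1},
    {"dx":0,"dy":0,"dz":0,"rx":0,"ry":0,"rz":0,"claw":-1},
    {"dx":0,"dy":0,"dz":0,"rx":0,"ry":0,"rz":0,"claw":-1},
    {"dx":0,"dy":0,"dz":0,"rx":0,"ry":0,"rz":0,"claw":-1},
    {"dx":0,"dy":0,"dz":0,"rx":0,"ry":0,"rz":0,"claw":-1},
    {"dx":0,"dy":0,"dz":0,"rx":0,"ry":0,"rz":0,"claw":-1}
  ]
}}

```text
time: 6.4
tcp_pos: [0.5058, -0.2844, 0.0058]
tcp_rot: [0.229, 0.974, -0.001, 0.001]
ft_force: [-0.5, 0.6, 7.0]
gripper_width: 0.0169
grip_force: 60.9
```

Call:
{"name": "step_arm", "arguments": {
  "plan": [
    {"dx":0,"dy":0,"dz":-0.8,"rx":0,"ry":0,"rz":0,"claw":-1},
    {"dx":0,"dy":0,"dz":-0.8,"rx":0,"ry":0,"rz":0,"claw":-1},
    {"dx":0,"dy":0,"dz":0,"rx":0,"ry":0,"rz":0.99,"claw":-1},
    {"dx":0,"dy":0,"dz":0,"rx":0,"ry":0,"rz":0.99,"claw":-1},
    {"dx":0,"dy":0,"dz":0,"rx":0,"ry":0,"rz":0.99,"claw":-1},
    {"dx":0,"dy":0,"dz":0,"rx":0,"ry":0,"rz":0.99,"claw":-1},
    {"dx":0,"dy":0,"dz":0,"rx":0,"ry":0,"rz":0.99,"claw":-1}
  ]
}}

```text
time: 7.28
tcp_pos: [0.504, -0.2831, 0.0517]
tcp_rot: [0.472, 0.882, 0.0, -0.001]
ft_force: [0.1, 0.5, -1.8]
gripper_width: 0.0167
grip_force: 60.0
```

Call:
{"name": "step_arm", "arguments": {
  "plan": [
    {"dx":0,"dy":0,"dz":0,"rx":0,"ry":0,"rz":0.99,"claw":-1},
    {"dx":0,"dy":0,"dz":0,"rx":0,"ry":0,"rz":0.99,"claw":-1},
    {"dx":0,"dy":0,"dz":0,"rx":0,"ry":0,"rz":0.99,"claw":-1},
    {"dx":0,"dy":0,"dz":0,"rx":0,"ry":0,"rz":0.99,"claw":-1},
    {"dx":0,"dy":0,"dz":0,"rx":0,"ry":0,"rz":0.99,"claw":-1}
  ]
}}

```text
time: 7.9
tcp_pos: [0.504, -0.2831, 0.0517]
tcp_rot: [0.682, 0.731, -0.0, -0.001]
ft_force: [0.5, 0.0, -1.2]
gripper_width: 0.0166
grip_force: 60.0
```

```bash
cat >> h.py <<'E'
HB=93.94;U=np.array([np.cos(np.radians(HB)),np.sin(np.radians(HB))]);V=np.array([-U[1],U[0]]);M0=np.array([.561,.121])
def own(p): d=np.array(p)[:2]-M0;return np.round([d@U,d@V],4)   # depth past mouth, own y
def world(dep,y,z): return np.r_[M0+dep*U+y*V,z]
E
python3 - <<'E'
from h import *
print('bot top-view red',own(pt('top',223.7,159,.009)),'grn',own(pt('top',225,198,.009)))
print('bot side red',own(pt('side',350,131.5,.009)),'grn',own(pt('side',311,139,.009)))
im=cv2.imread('pics/side0.png')
for n in('top','side'):
  im=cv2.imread(f'pics/{n}0.png')
  for a,c,b,p in blobs(mask(im,(8,100,80),(26,255,255)),5):
    if (n=='top' and 205<c[0]<232 and 140<c[1]<205) or (n=='side' and 300<c[0]<360 and 105<c[1]<145):
        print(n,a,c,b);print(''.join(f'{y}:{p[p[:,1]==y][:,0].min()}-{p[p[:,1]==y][:,0].max()} ' for y in np.unique(p[:,1])))
s=ctrl.read_state();go(s,world(-.21,-.092,.031),HB)
# can position
for u,v in((285,91),):print('can top',pt('top',u,v,.12))
E
```

```text
bot top-view red [ 0.0342 -0.0555] grn [0.0338 0.0569]
bot side red [ 0.0332 -0.0587] grn [0.0274 0.059 ]
top 45 [215.7 157.1] [209 154  14   7]
154:210-212 155:209-220 156:209-220 157:220-221 158:220-222 159:213-222 160:213-219 
top 45 [218.5 197.4] [212 196  13   4]
196:212-223 197:212-224 198:214-224 199:216-224 
side 61 [349.1 122.8] [346 113   6  20]
113:349-350 114:349-350 115:349-351 116:349-351 117:349-351 118:349-351 119:349-351 120:349-351 121:349-351 122:349-350 123:349-350 124:346-350 125:346-350 126:346-350 127:347-350 128:347-350 129:347-350 130:348-350 131:348-349 132:349-349 
side 63 [310.5 129. ] [308 119   5  21]
119:309-310 120:309-311 121:309-311 122:309-311 123:310-312 124:310-312 125:310-311 126:310-312 127:310-312 128:310-312 129:310-312 130:310-312 131:308-312 132:308-312 133:309-311 134:309-311 135:309-312 136:310-311 137:310-312 138:310-312 139:311-311 
pos [ 0.504  -0.2831  0.0517] head 94.0 shift [6.3  5.89 0.69] z axis [-1.e-03  6.e-04 -1.e+00] rz 0.009789048743177394
can top [ 0.7798417 -0.0178535  0.12     ]
```

Call:
{"name": "step_arm", "arguments": {
  "plan": [
    {"dx":0.9,"dy":0.84,"dz":0.1,"rx":0,"ry":0,"rz":0,"claw":-1},
    {"dx":0.9,"dy":0.84,"dz":0.1,"rx":0,"ry":0,"rz":0,"claw":-1},
    {"dx":0.9,"dy":0.84,"dz":0.1,"rx":0,"ry":0,"rz":0,"claw":-1},
    {"dx":0.9,"dy":0.84,"dz":0.1,"rx":0,"ry":0,"rz":0,"claw":-1},
    {"dx":0.9,"dy":0.84,"dz":0.1,"rx":0,"ry":0,"rz":0,"claw":-1},
    {"dx":0.9,"dy":0.84,"dz":0.1,"rx":0,"ry":0,"rz":0,"claw":-1},
    {"dx":0.9,"dy":0.84,"dz":0.1,"rx":0,"ry":0,"rz":0,"claw":-1}
  ]
}}

```text
time: 8.78
tcp_pos: [0.6666, -0.081, 0.0304]
tcp_rot: [0.681, 0.733, -0.0, -0.001]
ft_force: [0.2, 0.0, -0.8]
gripper_width: 0.0171
grip_force: 59.9
```

```bash
python3 - <<'E'
from h import *
s=ctrl.read_state();print(s['time']);go(s,world(-.109,-.091,.031),HB);print(own(s['tcp_pos']))
t=ctrl.snapshot('top');d=ctrl.snapshot('side');cv2.imwrite('pics/t2.png',t);cv2.imwrite('pics/s2.png',d)
o=np.zeros((400,800,3),np.uint8)
o[:, :400]=cv2.resize(t[110:210,210:310],None,fx=4,fy=4,interpolation=cv2.INTER_CUBIC);o[:,400:]=cv2.resize(d[90:190,290:390],None,fx=4,fy=4,interpolation=cv2.INTER_CUBIC)
cv2.imwrite('pics/c3.png',o)
E
```

```text
8.775
pos [ 0.6666 -0.081   0.0304] head 94.2 shift [ 3.33 -0.   -0.02] z axis [-0.0014  0.     -1.    ] rz 0.042518470483969395
[-0.2088 -0.0915]
```

View pics/c3.png

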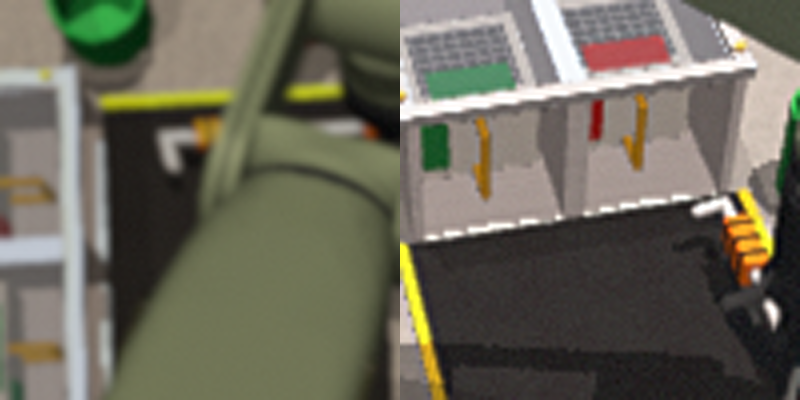

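The crop shows the crook's corner at top px (249.5,143) and its tip at (254,153), level on the shaft and clear of the box. The path into the red bay is free.

```bash
python3 - <<'E'
from h import *
print('corner',own(pt('top',249.5,142.7,.037)),'tip',own(pt('top',254,153.3,.037)),'exp corner',(-.041,-.096),'exp tip',(-.049,-.067))
print('side tip',own(pt('side',290+(693-400)/4,90+211/4,.037)),'corner',own(pt('side',290+(728-400)/4,90+197/4,.037)))
print('bar mid z.037 top',own(pt('top',221.8,157.7,.037)),own(pt('side',349.8,122,.037)))
E
```

```text
corner [-0.0442 -0.0923] tip [-0.0556 -0.0613] exp corner (-0.041, -0.096) exp tip (-0.049, -0.067)
side tip [-0.0467 -0.0716] corner [-0.0389 -0.0993]
bar mid z.037 top [ 0.0348 -0.0534] [ 0.0427 -0.0587]
```

Call:
{"name": "step_arm", "arguments": {
  "plan": [
    {"dx":0.87,"dy":0,"dz":0,"rx":0,"ry":0,"rz":0.04,"claw":-1},
    {"dx":0.87,"dy":0,"dz":0,"rx":0,"ry":0,"rz":0,"claw":-1},
    {"dx":0.87,"dy":0,"dz":0,"rx":0,"ry":0,"rz":0,"claw":-1},
    {"dx":0.87,"dy":0,"dz":0,"rx":0,"ry":0,"rz":0,"claw":-1},
    {"dx":0,"dy":0,"dz":0,"rx":0,"ry":0,"rz":0,"claw":-1}
  ]
}}

```text
time: 9.5
tcp_pos: [0.6581, 0.0233, 0.0305]
tcp_rot: [0.681, 0.732, -0.001, -0.001]
ft_force: [0.2, -0.2, -1.0]
gripper_width: 0.0168
grip_force: 60.0
```

```bash
python3 - <<'E'
from h import *
s=ctrl.read_state();go(s,world(-.104,-.091,.031),HB);print(own(s['tcp_pos']),s['ft_force'])
t=ctrl.snapshot('top');d=ctrl.snapshot('side')
o=np.zeros((480,800,3),np.uint8)
o[:, :400]=cv2.resize(t[120:200,190:257],(400,480),interpolation=cv2.INTER_CUBIC);o[:,400:]=cv2.resize(d[85:165,310:377],(400,480),interpolation=cv2.INTER_CUBIC)
cv2.imwrite('pics/c4.png',o)
E
```

```text
pos [0.6581 0.0233 0.0305] head 94.09 shift [ 0.01  0.03 -0.02] z axis [-0.0019 -0.     -1.    ] rz 0.024347396073740885
[-0.1042 -0.0902] [ 0.15300038 -0.15777437 -1.0091003 ]
```

View pics/c4.png

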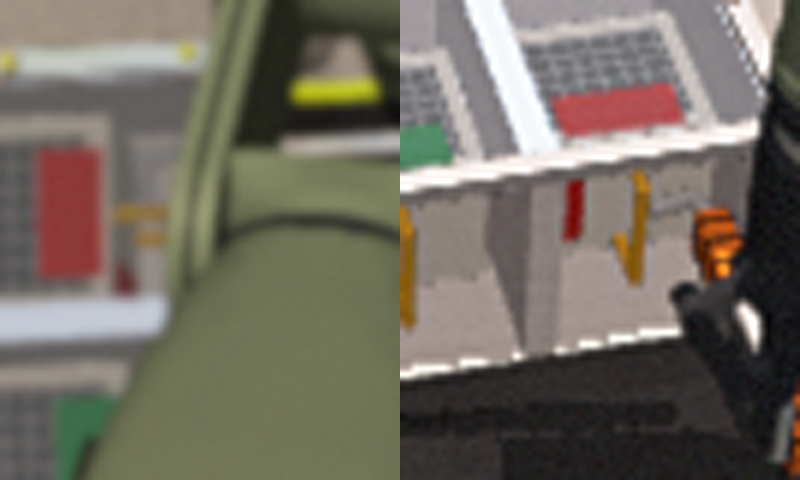

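The side half shows the crook tip at side px (352.7,119.5), right of the bar at (350,122) and slightly deeper. I'll advance 4 mm more, then shift sideways to hook the bar.

Call:
{"name": "step_arm", "arguments": {
  "plan": [
    {"dx":0.13,"dy":0,"dz":0,"rx":0,"ry":0,"rz":0,"claw":-1},
    {"dx":0,"dy":-0.25,"dz":0,"rx":0,"ry":0,"rz":0,"claw":-1},
    {"dx":0,"dy":-0.25,"dz":0,"rx":0,"ry":0,"rz":0,"claw":-1},
    {"dx":0,"dy":-0.25,"dz":0,"rx":0,"ry":0,"rz":0,"claw":-1},
    {"dx":0,"dy":0,"dz":0,"rx":0,"ry":0,"rz":0,"claw":-1}
  ]
}}

```text
time: 10.22
tcp_pos: [0.6358, 0.0243, 0.0311]
tcp_rot: [0.682, 0.731, -0.0, -0.0]
ft_force: [0.0, 0.1, -1.2]
gripper_width: 0.0166
grip_force: 60.0
```

```bash
python3 - <<'E'
from h import *
s=ctrl.read_state();print(own(s['tcp_pos']),s['ft_force'],s['time'])
t=ctrl.snapshot('top');d=ctrl.snapshot('side')
o=np.zeros((480,800,3),np.uint8)
o[:, :400]=cv2.resize(t[120:200,190:257],(400,480),interpolation=cv2.INTER_CUBIC);o[:,400:]=cv2.resize(d[100:148,325:365],(400,480),interpolation=cv2.INTER_CUBIC)
cv2.imwrite('pics/c5.png',o)
E
```

```text
[-0.1016 -0.068 ] [ 0.04674299  0.12925348 -1.21914848] 10.225
```

View pics/c5.png

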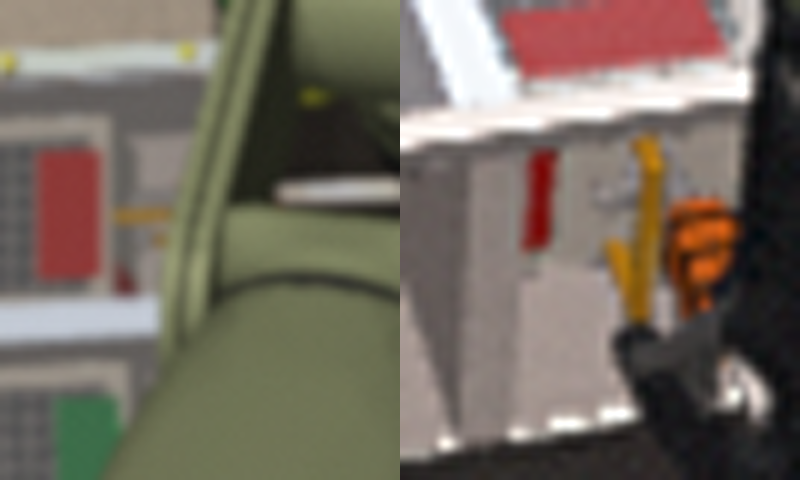

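The crook now sits behind the bar, with its tip left of it and its shaft right of it. Next is the pull.

Call:
{"name": "step_arm", "arguments": {
  "plan": [
    {"dx":-0.2,"dy":0,"dz":0,"rx":0,"ry":0,"rz":0,"claw":-1},
    {"dx":-0.4,"dy":0,"dz":0,"rx":0,"ry":0,"rz":0,"claw":-1},
    {"dx":-0.5,"dy":0,"dz":0,"rx":0,"ry":0,"rz":0,"claw":-1},
    {"dx":-0.5,"dy":0,"dz":0,"rx":0,"ry":0,"rz":0,"claw":-1},
    {"dx":-0.5,"dy":0,"dz":0,"rx":0,"ry":0,"rz":0,"claw":-1},
    {"dx":-0.5,"dy":0,"dz":0,"rx":0,"ry":0,"rz":0,"claw":-1},
    {"dx":-0.5,"dy":0,"dz":0,"rx":0,"ry":0,"rz":0,"claw":-1},
    {"dx":-0.5,"dy":0,"dz":0,"rx":0,"ry":0,"rz":0,"claw":-1}
  ]
}}

```text
time: 11.32
tcp_pos: [0.6441, -0.0844, 0.0312]
tcp_rot: [0.682, 0.731, -0.0, -0.0]
ft_force: [-0.6, 2.3, -2.7]
gripper_width: 0.0166
grip_force: 60.0
```

Call:
{"name": "step_arm", "arguments": {
  "plan": [
    {"dx":-0.5,"dy":0,"dz":0,"rx":0,"ry":0,"rz":0,"claw":-1},
    {"dx":-0.5,"dy":0,"dz":0,"rx":0,"ry":0,"rz":0,"claw":-1},
    {"dx":-0.5,"dy":0,"dz":0,"rx":0,"ry":0,"rz":0,"claw":-1},
    {"dx":-0.5,"dy":0,"dz":0,"rx":0,"ry":0,"rz":0,"claw":-1},
    {"dx":-0.5,"dy":0,"dz":0,"rx":0,"ry":0,"rz":0,"claw":-1},
    {"dx":-0.4,"dy":0,"dz":0,"rx":0,"ry":0,"rz":0,"claw":-1},
    {"dx":-0.2,"dy":0,"dz":0,"rx":0,"ry":0,"rz":0,"claw":-1},
    {"dx":-0.1,"dy":0,"dz":0,"rx":0,"ry":0,"rz":0,"claw":-1}
  ]
}}

```text
time: 12.32
tcp_pos: [0.6507, -0.1794, 0.0311]
tcp_rot: [0.682, 0.731, 0.0, -0.0]
ft_force: [0.9, 2.2, -1.1]
gripper_width: 0.0165
grip_force: 60.0
```

```bash
python3 - <<'E'
from h import *
s=ctrl.read_state();print(own(s['tcp_pos']),s['ft_force'],s['time'],s['tcp_pos'],head(s))
t=ctrl.snapshot('top');d=ctrl.snapshot('side');w=ctrl.snapshot('wrist')
o=np.zeros((560,800,3),np.uint8)
o[:320,:400]=cv2.resize(t[110:230,200:350],(400,320));o[:320,400:]=cv2.resize(d[70:230,280:480],(400,320));o[320:,:384]=cv2.resize(w,(384,240))
cv2.imwrite('pics/c6.png',o);cv2.imwrite('pics/w6.png',w);cv2.imwrite('pics/t6.png',t);cv2.imwrite('pics/s6.png',d)
E
```

```text
[-0.3058 -0.0688] [ 0.85641166  2.17037389 -1.12571052] 12.325 [ 0.65069723 -0.17937284  0.03113498] 93.93463970310458
```

View pics/c6.png

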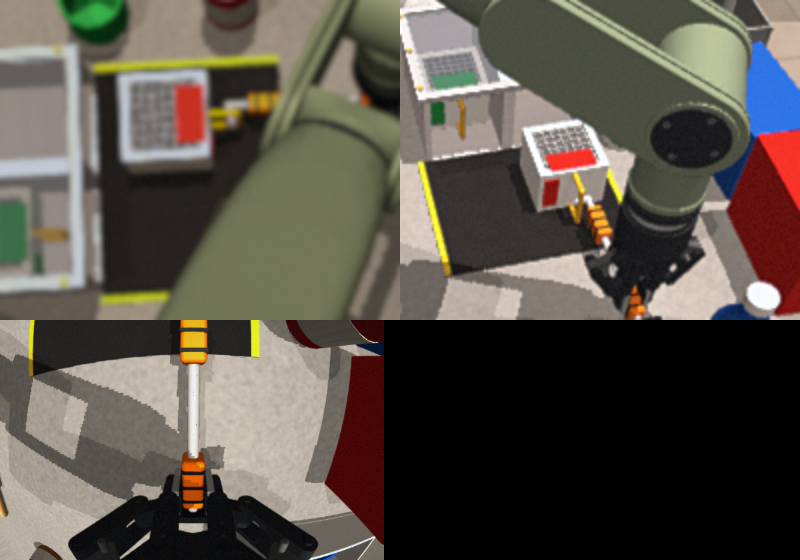

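The red cassette is out on the mat with its tag at top px (271,153), and its bow is still in the crook. I'll unhook it (in 8 mm, sideways 26 mm), lift, and carry the tool clear.

Call:
{"name": "step_arm", "arguments": {
  "plan": [
    {"dx":0.27,"dy":0,"dz":0,"rx":0,"ry":0,"rz":0,"claw":-1},
    {"dx":0,"dy":0.3,"dz":0,"rx":0,"ry":0,"rz":0,"claw":-1},
    {"dx":0,"dy":0.3,"dz":0,"rx":0,"ry":0,"rz":0,"claw":-1},
    {"dx":0,"dy":0.27,"dz":0,"rx":0,"ry":0,"rz":0,"claw":-1},
    {"dx":0,"dy":0,"dz":-0.3,"rx":0,"ry":0,"rz":0,"claw":-1}
  ]
}}

```text
time: 13.1
tcp_pos: [0.6763, -0.169, 0.0395]
tcp_rot: [0.682, 0.731, -0.0, -0.001]
ft_force: [0.3, -0.2, -1.5]
gripper_width: 0.0166
grip_force: 60.0
```

Call:
{"name": "step_arm", "arguments": {
  "plan": [
    {"dx":0,"dy":0,"dz":-0.6,"rx":0,"ry":0,"rz":0,"claw":-1},
    {"dx":0,"dy":0,"dz":-0.8,"rx":0,"ry":0,"rz":0,"claw":-1},
    {"dx":0,"dy":0,"dz":-0.8,"rx":0,"ry":0,"rz":0,"claw":-1},
    {"dx":0,"dy":0,"dz":-0.8,"rx":0,"ry":0,"rz":0,"claw":-1}
  ]
}}

```text
time: 13.6
tcp_pos: [0.6764, -0.1696, 0.1329]
tcp_rot: [0.682, 0.731, 0.0, 0.001]
ft_force: [-0.1, -1.1, -0.8]
gripper_width: 0.0163
grip_force: 60.0
```

```bash
python3 - <<'E'
from h import *
s=ctrl.read_state();print(own(s['tcp_pos']),s['ft_force'],s['time'],s['tcp_pos'],head(s),s['gripper_width'])
d=ctrl.snapshot('side');b=cv2.imread('pics/s6.png');t=ctrl.snapshot('top');tb=cv2.imread('pics/t6.png')
for n,i in(('side',b),('side',d),('top',tb),('top',t)):
    print(n,[(a,c) for a,c,_,p in blobs(mask(i,(0,170,120),(6,255,255))|mask(i,(175,170,120),(180,255,255)),40) if 100<c[1]<180])
E
```

```text
[-0.2978 -0.0952] [-0.10755748 -1.09131974 -0.8003081 ] 13.6 [ 0.67640686 -0.16959214  0.13287332] 93.93475985808813 0.016296233971676576
side [(np.int32(3716), array([495.9, 177.8])), (np.int32(167), array([364.9, 149.4])), (np.int32(79), array([354.9, 165.8]))]
side [(np.int32(3710), array([496. , 177.8])), (np.int32(168), array([364.9, 149.4])), (np.int32(80), array([354.8, 165.8]))]
top [(np.int32(172), array([270.7, 152.6]))]
top [(np.int32(173), array([270.8, 152.3]))]
```

Both views show the cassette undisturbed. Next I'll carry the tool to free counter, turn it, and lay it down.

Call:
{"name": "step_arm", "arguments": {
  "plan": [
    {"dx":-0.35,"dy":-0.8,"dz":0,"rx":0,"ry":0,"rz":0,"claw":-1},
    {"dx":-0.35,"dy":-0.8,"dz":0,"rx":0,"ry":0,"rz":0,"claw":-1},
    {"dx":-0.35,"dy":-0.8,"dz":0,"rx":0,"ry":0,"rz":0,"claw":-1},
    {"dx":-0.35,"dy":-0.8,"dz":0,"rx":0,"ry":0,"rz":0,"claw":-1},
    {"dx":-0.35,"dy":-0.8,"dz":0,"rx":0,"ry":0,"rz":0,"claw":-1},
    {"dx":0,"dy":0,"dz":0,"rx":0,"ry":0,"rz":-1,"claw":-1},
    {"dx":0,"dy":0,"dz":0,"rx":0,"ry":0,"rz":-1,"claw":-1},
    {"dx":0,"dy":0,"dz":0,"rx":0,"ry":0,"rz":-1,"claw":-1}
  ]
}}

```text
time: 14.7
tcp_pos: [0.5595, -0.2299, 0.1299]
tcp_rot: [0.558, 0.83, 0.0, -0.0]
ft_force: [0.1, 0.9, -1.7]
gripper_width: 0.0171
grip_force: 60.0
```

Call:
{"name": "step_arm", "arguments": {
  "plan": [
    {"dx":0,"dy":0,"dz":0,"rx":0,"ry":0,"rz":-1,"claw":-1},
    {"dx":0,"dy":0,"dz":0,"rx":0,"ry":0,"rz":-1,"claw":-1},
    {"dx":0,"dy":0,"dz":0,"rx":0,"ry":0,"rz":-1,"claw":-1},
    {"dx":0,"dy":0,"dz":0,"rx":0,"ry":0,"rz":-1,"claw":-1},
    {"dx":0,"dy":0,"dz":0,"rx":0,"ry":0,"rz":-1,"claw":-1},
    {"dx":0,"dy":0,"dz":0,"rx":0,"ry":0,"rz":-1,"claw":-1},
    {"dx":0,"dy":0,"dz":0,"rx":0,"ry":0,"rz":-1,"claw":-1},
    {"dx":0,"dy":0,"dz":0,"rx":0,"ry":0,"rz":-1,"claw":-1}
  ]
}}

```text
time: 15.7
tcp_pos: [0.5597, -0.2297, 0.1299]
tcp_rot: [0.172, 0.985, 0.0, -0.0]
ft_force: [-0.2, -0.6, -1.3]
gripper_width: 0.0166
grip_force: 60.0
```

Call:
{"name": "step_arm", "arguments": {
  "plan": [
    {"dx":0,"dy":0,"dz":0.8,"rx":0,"ry":0,"rz":-1,"claw":-1},
    {"dx":0,"dy":0,"dz":0.8,"rx":0,"ry":0,"rz":-1,"claw":-1},
    {"dx":0,"dy":0,"dz":0.8,"rx":0,"ry":0,"rz":-1,"claw":-1},
    {"dx":0,"dy":0,"dz":0.8,"rx":0,"ry":0,"rz":-1,"claw":-1},
    {"dx":0,"dy":0,"dz":0.6,"rx":0,"ry":0,"rz":0,"claw":-1},
    {"dx":0,"dy":0,"dz":0,"rx":0,"ry":0,"rz":0,"claw":-1}
  ]
}}

```text
time: 16.45
tcp_pos: [0.5585, -0.229, 0.0143]
tcp_rot: [-0.034, 0.999, 0.001, -0.002]
ft_force: [0.1, -1.3, -1.6]
gripper_width: 0.0165
grip_force: 59.9
```

Call:
{"name": "step_arm", "arguments": {
  "plan": [
    {"dx":0,"dy":0,"dz":0.15,"rx":0,"ry":0,"rz":0,"claw":-1},
    {"dx":0,"dy":0,"dz":0.12,"rx":0,"ry":0,"rz":0,"claw":-1},
    {"dx":0,"dy":0,"dz":0,"rx":0,"ry":0,"rz":0,"claw":-1}
  ]
}}

```text
time: 16.82
tcp_pos: [0.5603, -0.23, 0.0084]
tcp_rot: [-0.034, 0.999, -0.0, 0.0]
ft_force: [-0.1, 0.5, -1.7]
gripper_width: 0.0168
grip_force: 60.0
```

Call:
{"name": "step_arm", "arguments": {
  "plan": [
    {"dx":0,"dy":0,"dz":0,"rx":0,"ry":0,"rz":0,"claw":1},
    {"dx":0,"dy":0,"dz":0,"rx":0,"ry":0,"rz":0,"claw":1},
    {"dx":0,"dy":0,"dz":0,"rx":0,"ry":0,"rz":0,"claw":1},
    {"dx":0,"dy":0,"dz":0,"rx":0,"ry":0,"rz":0,"claw":1},
    {"dx":0,"dy":0,"dz":0,"rx":0,"ry":0,"rz":0,"claw":1},
    {"dx":0,"dy":0,"dz":0,"rx":0,"ry":0,"rz":0,"claw":1},
    {"dx":0,"dy":0,"dz":0,"rx":0,"ry":0,"rz":0,"claw":1}
  ]
}}

```text
time: 17.7
tcp_pos: [0.5601, -0.2299, 0.008]
tcp_rot: [-0.034, 0.999, 0.0, -0.0]
ft_force: [-0.4, -0.4, -0.3]
gripper_width: 0.085
grip_force: 0.0
```

Call:
{"name": "step_arm", "arguments": {
  "plan": [
    {"dx":0,"dy":0,"dz":-0.9,"rx":0,"ry":0,"rz":0,"claw":1},
    {"dx":0,"dy":0,"dz":-0.9,"rx":0,"ry":0,"rz":0,"claw":1},
    {"dx":0,"dy":0,"dz":-0.9,"rx":0,"ry":0,"rz":0,"claw":1},
    {"dx":0,"dy":0,"dz":-0.9,"rx":0,"ry":0,"rz":0,"claw":1},
    {"dx":0,"dy":0,"dz":-0.9,"rx":0,"ry":0,"rz":0,"claw":1},
    {"dx":0,"dy":0,"dz":0,"rx":0,"ry":0,"rz":0,"claw":1}
  ]
}}

```text
time: 18.45
tcp_pos: [0.562, -0.231, 0.1459]
tcp_rot: [-0.034, 0.999, -0.002, 0.003]
ft_force: [0.6, -0.5, -0.7]
gripper_width: 0.0855
grip_force: 0.0
```

```bash
python3 - <<'E'
from h import *
s=ctrl.read_state();im=ctrl.snapshot('wrist');cv2.imwrite('pics/w7.png',im)
print(s['time'],s['tcp_pos'],head(s))
for a,c,p in orange('wrist',im,s): print(a,c,p.round(4))
E
```

```text
18.45 [ 0.56201824 -0.23098246  0.14592984] -176.04637418569308
202 [92.6  3.2] [ 0.3695 -0.4849  0.02  ]
182 [324.6  34.1] [ 0.4217 -0.2395  0.02  ]
300 [324.5  47.5] [ 0.4336 -0.2388  0.02  ]
302 [324.5  63.5] [ 0.4477 -0.2378  0.02  ]
204 [324.2  77.5] [ 0.4599 -0.2372  0.02  ]
235 [323.7 167.1] [ 0.5385 -0.2321  0.02  ]
173 [625.2 170.9] [0.4998 0.1679 0.02  ]
6557 [105.8 215. ] [ 0.6046 -0.4737  0.02  ]
276 [323.5 181.5] [ 0.5518 -0.2313  0.02  ]
220 [323.5 196.8] [ 0.5663 -0.2302  0.02  ]
139 [323.4 208.4] [ 0.5776 -0.2295  0.02  ]
376 [509.5 265.8] [ 0.635  -0.0074  0.02  ]
308 [175.1 385.5] [ 0.8921 -0.4388  0.02  ]
276 [605.5 390.7] [1.0516 0.5596 0.02  ]
```

The tool lies flat with its crook sleeve at (0.441,-0.238). I'll move over it and turn half round.

Call:
{"name": "step_arm", "arguments": {
  "plan": [
    {"dx":0.81,"dy":0,"dz":0,"rx":0,"ry":0,"rz":0,"claw":1},
    {"dx":0.81,"dy":0.03,"dz":0,"rx":0,"ry":0,"rz":0,"claw":1},
    {"dx":0.81,"dy":0,"dz":0,"rx":0,"ry":0,"rz":0,"claw":1},
    {"dx":0.81,"dy":0,"dz":0,"rx":0,"ry":0,"rz":0,"claw":1},
    {"dx":0.81,"dy":0,"dz":0,"rx":0,"ry":0,"rz":0,"claw":1},
    {"dx":0,"dy":0,"dz":0,"rx":0,"ry":0,"rz":1,"claw":1},
    {"dx":0,"dy":0,"dz":0,"rx":0,"ry":0,"rz":1,"claw":1},
    {"dx":0,"dy":0,"dz":0,"rx":0,"ry":0,"rz":1,"claw":1}
  ]
}}

```text
time: 19.5
tcp_pos: [0.4376, -0.2365, 0.141]
tcp_rot: [0.124, 0.992, 0.001, -0.002]
ft_force: [0.8, 0.0, 0.0]
gripper_width: 0.0853
grip_force: 0.0
```

Call:
{"name": "step_arm", "arguments": {
  "plan": [
    {"dx":0,"dy":0,"dz":0,"rx":0,"ry":0,"rz":1,"claw":1},
    {"dx":0,"dy":0,"dz":0,"rx":0,"ry":0,"rz":1,"claw":1},
    {"dx":0,"dy":0,"dz":0,"rx":0,"ry":0,"rz":1,"claw":1},
    {"dx":0,"dy":0,"dz":0,"rx":0,"ry":0,"rz":1,"claw":1},
    {"dx":0,"dy":0,"dz":0,"rx":0,"ry":0,"rz":1,"claw":1},
    {"dx":0,"dy":0,"dz":0,"rx":0,"ry":0,"rz":1,"claw":1},
    {"dx":0,"dy":0,"dz":0,"rx":0,"ry":0,"rz":1,"claw":1},
    {"dx":0,"dy":0,"dz":0,"rx":0,"ry":0,"rz":1,"claw":1}
  ]
}}

```text
time: 20.5
tcp_pos: [0.4376, -0.2364, 0.141]
tcp_rot: [0.517, 0.856, 0.0, -0.002]
ft_force: [0.5, -0.0, -0.8]
gripper_width: 0.0856
grip_force: 0.0
```

Call:
{"name": "step_arm", "arguments": {
  "plan": [
    {"dx":0,"dy":0,"dz":0,"rx":0,"ry":0,"rz":1,"claw":1},
    {"dx":0,"dy":0,"dz":0,"rx":0,"ry":0,"rz":1,"claw":1},
    {"dx":0,"dy":0,"dz":0,"rx":0,"ry":0,"rz":1,"claw":1},
    {"dx":0,"dy":0,"dz":0,"rx":0,"ry":0,"rz":1,"claw":1},
    {"dx":0,"dy":0,"dz":0,"rx":0,"ry":0,"rz":1,"claw":1},
    {"dx":0,"dy":0,"dz":0,"rx":0,"ry":0,"rz":1,"claw":1},
    {"dx":0,"dy":0,"dz":0,"rx":0,"ry":0,"rz":1,"claw":1},
    {"dx":0,"dy":0,"dz":0,"rx":0,"ry":0,"rz":1,"claw":1}
  ]
}}

```text
time: 21.5
tcp_pos: [0.4376, -0.2364, 0.141]
tcp_rot: [0.82, 0.572, -0.001, -0.002]
ft_force: [0.4, 0.6, -0.5]
gripper_width: 0.0853
grip_force: 0.0
```

Call:
{"name": "step_arm", "arguments": {
  "plan": [
    {"dx":0,"dy":0,"dz":0,"rx":0,"ry":0,"rz":1,"claw":1},
    {"dx":0,"dy":0,"dz":0,"rx":0,"ry":0,"rz":1,"claw":1},
    {"dx":0,"dy":0,"dz":0,"rx":0,"ry":0,"rz":1,"claw":1},
    {"dx":0,"dy":0,"dz":0,"rx":0,"ry":0,"rz":1,"claw":1},
    {"dx":0,"dy":0,"dz":0,"rx":0,"ry":0,"rz":1,"claw":1},
    {"dx":0,"dy":0,"dz":0,"rx":0,"ry":0,"rz":1,"claw":1},
    {"dx":0,"dy":0,"dz":0,"rx":0,"ry":0,"rz":1,"claw":1},
    {"dx":0,"dy":0,"dz":0,"rx":0,"ry":0,"rz":1,"claw":1}
  ]
}}

```text
time: 22.5
tcp_pos: [0.4376, -0.2365, 0.141]
tcp_rot: [0.982, 0.189, -0.001, -0.001]
ft_force: [-0.2, 0.1, 0.5]
gripper_width: 0.0856
grip_force: 0.0
```

```bash
python3 - <<'E'
from h import *
s=ctrl.read_state();im=ctrl.snapshot('wrist');cv2.imwrite('pics/w8.png',im)
print(s['time'],s['tcp_pos'],head(s))
for a,c,p in orange('wrist',im,s): print(a,c,p.round(4))
E
```

```text
22.5 [ 0.43763824 -0.23645951  0.14095775] 21.748639299365326
172 [377.5  41.4] [ 0.5778 -0.2313  0.02  ]
302 [372.5  53.8] [ 0.5659 -0.2315  0.02  ]
311 [367.1  69. ] [ 0.5517 -0.2323  0.02  ]
223 [361.8  82.3] [ 0.5393 -0.2326  0.02  ]
5568 [582.3 139. ] [ 0.6052 -0.4832  0.02  ]
243 [331.2 168.2] [ 0.4605 -0.2369  0.02  ]
286 [326.9 182.1] [ 0.4474 -0.2382  0.02  ]
271 [321.8 196.6] [ 0.4332 -0.239   0.02  ]
139 [317.8 208.2] [ 0.4215 -0.2397  0.02  ]
481 [323.3 337.6] [ 0.2747 -0.3043  0.02  ]
491 [464.2 367.6] [ 0.273  -0.5193  0.02  ]
```

Call:
{"name": "step_arm", "arguments": {
  "plan": [
    {"dx":0,"dy":0,"dz":0,"rx":0,"ry":0,"rz":1,"claw":1},
    {"dx":0,"dy":0,"dz":0,"rx":0,"ry":0,"rz":1,"claw":1},
    {"dx":0,"dy":0,"dz":0,"rx":0,"ry":0,"rz":1,"claw":1},
    {"dx":0.11,"dy":0.07,"dz":0.9,"rx":0,"ry":0,"rz":0.04,"claw":1},
    {"dx":0,"dy":0,"dz":0.9,"rx":0,"ry":0,"rz":0,"claw":1},
    {"dx":0,"dy":0,"dz":0.9,"rx":0,"ry":0,"rz":0,"claw":1},
    {"dx":0,"dy":0,"dz":0.9,"rx":0,"ry":0,"rz":0,"claw":1},
    {"dx":0,"dy":0,"dz":0.9,"rx":0,"ry":0,"rz":0,"claw":1}
  ]
}}

```text
time: 23.55
tcp_pos: [0.4411, -0.2384, 0.0058]
tcp_rot: [0.999, 0.033, -0.001, -0.001]
ft_force: [0.4, -0.3, -0.6]
gripper_width: 0.0856
grip_force: 0.0
```

Call:
{"name": "step_arm", "arguments": {
  "plan": [
    {"dx":0,"dy":0,"dz":0,"rx":0,"ry":0,"rz":0,"claw":-1},
    {"dx":0,"dy":0,"dz":0,"rx":0,"ry":0,"rz":0,"claw":-1},
    {"dx":0,"dy":0,"dz":0,"rx":0,"ry":0,"rz":0,"claw":-1},
    {"dx":0,"dy":0,"dz":0,"rx":0,"ry":0,"rz":0,"claw":-1},
    {"dx":0,"dy":0,"dz":0,"rx":0,"ry":0,"rz":0,"claw":-1},
    {"dx":0,"dy":0,"dz":0,"rx":0,"ry":0,"rz":0,"claw":-1}
  ]
}}

```text
time: 24.3
tcp_pos: [0.4433, -0.24, 0.0095]
tcp_rot: [0.999, 0.032, 0.001, 0.001]
ft_force: [-0.3, 1.0, 6.4]
gripper_width: 0.0166
grip_force: 60.5
```

Call:
{"name": "step_arm", "arguments": {
  "plan": [
    {"dx":0,"dy":0,"dz":-0.8,"rx":0,"ry":0,"rz":0,"claw":-1},
    {"dx":0,"dy":0,"dz":-0.8,"rx":0,"ry":0,"rz":0,"claw":-1},
    {"dx":0,"dy":0,"dz":0,"rx":0,"ry":0,"rz":-1,"claw":-1},
    {"dx":0,"dy":0,"dz":0,"rx":0,"ry":0,"rz":-1,"claw":-1},
    {"dx":0,"dy":0,"dz":0,"rx":0,"ry":0,"rz":-1,"claw":-1},
    {"dx":0,"dy":0,"dz":0,"rx":0,"ry":0,"rz":-1,"claw":-1},
    {"dx":0,"dy":0,"dz":0,"rx":0,"ry":0,"rz":-1,"claw":-1},
    {"dx":0,"dy":0,"dz":0,"rx":0,"ry":0,"rz":-1,"claw":-1}
  ]
}}

```text
time: 25.3
tcp_pos: [0.4418, -0.239, 0.0558]
tcp_rot: [0.94, 0.341, -0.0, -0.0]
ft_force: [-0.0, -0.0, -1.7]
gripper_width: 0.0163
grip_force: 59.5
```

Call:
{"name": "step_arm", "arguments": {
  "plan": [
    {"dx":0,"dy":0,"dz":0,"rx":0,"ry":0,"rz":-1,"claw":-1},
    {"dx":0,"dy":0,"dz":0,"rx":0,"ry":0,"rz":-1,"claw":-1},
    {"dx":0,"dy":0,"dz":0,"rx":0,"ry":0,"rz":-1,"claw":-1},
    {"dx":0,"dy":0,"dz":0,"rx":0,"ry":0,"rz":-1,"claw":-1},
    {"dx":0,"dy":0,"dz":0,"rx":0,"ry":0,"rz":-1,"claw":-1},
    {"dx":0,"dy":0,"dz":0,"rx":0,"ry":0,"rz":-1,"claw":-1},
    {"dx":0,"dy":0,"dz":0,"rx":0,"ry":0,"rz":-1,"claw":-1},
    {"dx":0,"dy":0,"dz":0,"rx":0,"ry":0,"rz":-1,"claw":-1}
  ]
}}

```text
time: 26.3
tcp_pos: [0.4419, -0.239, 0.0558]
tcp_rot: [0.72, 0.694, -0.0, -0.0]
ft_force: [-0.2, -0.2, -1.2]
gripper_width: 0.0162
grip_force: 59.5
```

Call:
{"name": "step_arm", "arguments": {
  "plan": [
    {"dx":0,"dy":0,"dz":0,"rx":0,"ry":0,"rz":-1,"claw":-1},
    {"dx":0,"dy":0,"dz":0,"rx":0,"ry":0,"rz":0,"claw":-1}
  ]
}}

```text
time: 26.55
tcp_pos: [0.442, -0.2391, 0.0559]
tcp_rot: [0.684, 0.729, -0.0, -0.0]
ft_force: [-0.3, 0.7, -0.8]
gripper_width: 0.0165
grip_force: 59.5
```

```bash
python3 - <<'E'
from h import *
s=ctrl.read_state();print(s['time'],own(s['tcp_pos']));go(s,world(-.21,.058,.034),HB)
d=ctrl.snapshot('side');t=ctrl.snapshot('top')
o=np.zeros((480,800,3),np.uint8)
o[:, :400]=cv2.resize(t[140:260,210:310],(400,480));o[:,400:]=cv2.resize(d[90:270,270:420],(400,480));cv2.imwrite('pics/c9.png',o)
E
```

```text
26.55 [-0.351   0.1435]
pos [ 0.442  -0.2391  0.0559] head 93.64 shift [4.72 2.83 0.73] z axis [-4.e-04  2.e-04 -1.e+00] rz -0.04931194469510084
```

View pics/c9.png

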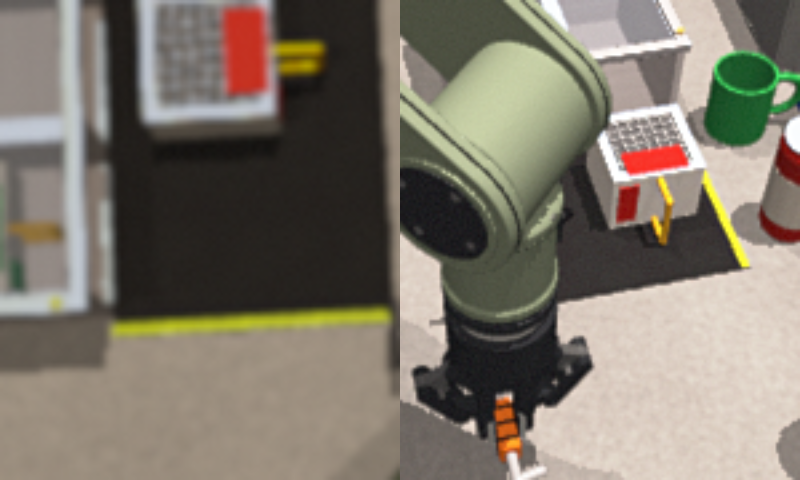

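The views show the green lane free. The red cassette stands up out of the way, and the tool is held by its crook sleeve. I'll go to staging and advance to near the bow.

Call:
{"name": "step_arm", "arguments": {
  "plan": [
    {"dx":0.94,"dy":0.57,"dz":0.15,"rx":0,"ry":0,"rz":-0.05,"claw":-1},
    {"dx":0.94,"dy":0.57,"dz":0.15,"rx":0,"ry":0,"rz":0,"claw":-1},
    {"dx":0.94,"dy":0.57,"dz":0.15,"rx":0,"ry":0,"rz":0,"claw":-1},
    {"dx":0.94,"dy":0.57,"dz":0.15,"rx":0,"ry":0,"rz":0,"claw":-1},
    {"dx":0.94,"dy":0.57,"dz":0.15,"rx":0,"ry":0,"rz":0,"claw":-1},
    {"dx":0,"dy":0,"dz":0,"rx":0,"ry":0,"rz":0,"claw":-1}
  ]
}}

```text
time: 27.4
tcp_pos: [0.5181, -0.0908, 0.0332]
tcp_rot: [0.681, 0.732, -0.0, -0.0]
ft_force: [0.1, 0.1, -2.5]
gripper_width: 0.0162
grip_force: 59.5
```

Call:
{"name": "step_arm", "arguments": {
  "plan": [
    {"dx":0.7,"dy":0,"dz":0,"rx":0,"ry":0,"rz":0,"claw":-1},
    {"dx":0.7,"dy":0,"dz":0,"rx":0,"ry":0,"rz":0,"claw":-1},
    {"dx":0.7,"dy":0,"dz":0,"rx":0,"ry":0,"rz":0,"claw":-1},
    {"dx":0.4,"dy":0,"dz":0,"rx":0,"ry":0,"rz":0,"claw":-1}
  ]
}}

```text
time: 27.9
tcp_pos: [0.5122, -0.0178, 0.0336]
tcp_rot: [0.682, 0.731, -0.0, -0.0]
ft_force: [0.3, -1.5, -0.9]
gripper_width: 0.0162
grip_force: 59.5
```

```bash
python3 - <<'E'
from h import *
s=ctrl.read_state();print(s['time'],own(s['tcp_pos']),s['tcp_pos'],head(s),s['ft_force'])
d=ctrl.snapshot('side');t=ctrl.snapshot('top')
for n,i in(('top',t),('side',d),('top',cv2.imread('pics/top0.png')),('side',cv2.imread('pics/side0.png'))):
    print(n,[(a,c) for a,c,_,p in blobs(mask(i,(50,80,50),(80,255,255)),15) if 100<c[1]<210])
E
```

```text
27.9 [-0.1351  0.0582] [ 0.51220109 -0.01777036  0.03359717] 93.97717362101706 [ 0.26913502 -1.53182879 -0.8526397 ]
top [(np.int32(458), array([234.2, 107.8])), (np.int32(192), array([204.1, 197.1]))]
side [(np.int32(72), array([302.8, 110.1])), (np.int32(832), array([399.2, 126. ])), (np.int32(66), array([298.5, 126. ]))]
top [(np.int32(460), array([234.2, 107.8])), (np.int32(191), array([204.1, 197. ]))]
side [(np.int32(121), array([307.1, 109.7])), (np.int32(831), array([399.2, 126. ])), (np.int32(66), array([298.5, 126.1]))]
```

Call:
{"name": "step_arm", "arguments": {
  "plan": [
    {"dx":0.25,"dy":0,"dz":0,"rx":0,"ry":0,"rz":0,"claw":-1},
    {"dx":0.25,"dy":0,"dz":0,"rx":0,"ry":0,"rz":0,"claw":-1},
    {"dx":0.25,"dy":0,"dz":0,"rx":0,"ry":0,"rz":0,"claw":-1},
    {"dx":0.25,"dy":0,"dz":0,"rx":0,"ry":0,"rz":0,"claw":-1},
    {"dx":0.25,"dy":0,"dz":0,"rx":0,"ry":0,"rz":0,"claw":-1}
  ]
}}

```text
time: 28.62
tcp_pos: [0.5099, 0.02, 0.0336]
tcp_rot: [0.682, 0.731, -0.0, 0.0]
ft_force: [0.0, -2.3, -1.5]
gripper_width: 0.0166
grip_force: 59.5
```

Call:
{"name": "step_arm", "arguments": {
  "plan": [
    {"dx":0.2,"dy":0,"dz":0,"rx":0,"ry":0,"rz":0,"claw":-1},
    {"dx":0.1,"dy":0,"dz":0,"rx":0,"ry":0,"rz":0,"claw":-1},
    {"dx":0,"dy":0,"dz":0,"rx":0,"ry":0,"rz":0,"claw":-1}
  ]
}}

```text
time: 29.0
tcp_pos: [0.5092, 0.029, 0.0335]
tcp_rot: [0.682, 0.732, 0.0, -0.0]
ft_force: [-0.3, -0.7, -0.9]
gripper_width: 0.0166
grip_force: 59.5
```

```bash
python3 - <<'E'
from h import *
s=ctrl.read_state();print(s['time'],own(s['tcp_pos']),head(s),s['ft_force'])
a0,b0=own(pt('top',204.1,197.,.073)),own(pt('side',298.5,126,.04))
d=ctrl.snapshot('side');t=ctrl.snapshot('top')
for n,i,z,r in(('top',t,.073,a0),('side',d,.04,b0)):
    print(n,r,[(a,c,own(pt(n,*c,z))) for a,c,_,p in blobs(mask(i,(50,80,50),(80,255,255)),15) if 100<c[1]<210])
E
```

```text
29.0 [-0.0882  0.058 ] 94.02459493405249 [-0.26605054 -0.66658894 -0.91663628]
top [0.0794 0.06  ] [(np.int32(461), array([234.2, 107.8]), array([-0.0095, -0.1844])), (np.int32(194), array([188.8, 197.5]), array([0.1206, 0.0592]))]
side [0.0547 0.0889] [(np.int32(63), array([299.1, 101. ]), array([0.1633, 0.0661])), (np.int32(29), array([295.6, 111.8]), array([0.1168, 0.0856])), (np.int32(831), array([399.2, 126. ]), array([-0.0073, -0.19  ]))]
```

It has moved 41 mm with no stop force yet, so I'll continue in small steps.

Call:
{"name": "step_arm", "arguments": {
  "plan": [
    {"dx":0.1,"dy":0,"dz":0,"rx":0,"ry":0,"rz":0,"claw":-1},
    {"dx":0.1,"dy":0,"dz":0,"rx":0,"ry":0,"rz":0,"claw":-1}
  ]
}}

```text
time: 29.35
tcp_pos: [0.5097, 0.0333, 0.0338]
tcp_rot: [0.682, 0.731, -0.0, 0.001]
ft_force: [2.4, -10.0, -0.8]
gripper_width: 0.0165
grip_force: 59.6
```

Call:
{"name": "step_arm", "arguments": {
  "plan": [
    {"dx":0.1,"dy":0,"dz":0,"rx":0,"ry":0,"rz":0,"claw":-1},
    {"dx":0,"dy":0,"dz":0,"rx":0,"ry":0,"rz":0,"claw":-1}
  ]
}}

```text
time: 29.6
tcp_pos: [0.5105, 0.0335, 0.0345]
tcp_rot: [0.681, 0.732, -0.002, 0.004]
ft_force: [0.3, -14.5, -1.6]
gripper_width: 0.0167
grip_force: 59.6
```

The TCP has stalled and the force has risen to 14.5 N, so the cassette is home against the back stop. I'll withdraw and lay the tool down.

Call:
{"name": "step_arm", "arguments": {
  "plan": [
    {"dx":-0.4,"dy":0,"dz":0,"rx":0,"ry":0,"rz":0,"claw":-1},
    {"dx":-0.9,"dy":0,"dz":0,"rx":0,"ry":0,"rz":0,"claw":-1},
    {"dx":-0.9,"dy":0,"dz":0,"rx":0,"ry":0,"rz":0,"claw":-1},
    {"dx":-0.9,"dy":0,"dz":0,"rx":0,"ry":0,"rz":0,"claw":-1},
    {"dx":-0.9,"dy":0,"dz":0,"rx":0,"ry":0,"rz":0,"claw":-1},
    {"dx":-0.9,"dy":0,"dz":0,"rx":0,"ry":0,"rz":0,"claw":-1},
    {"dx":-0.9,"dy":0,"dz":0,"rx":0,"ry":0,"rz":0,"claw":-1},
    {"dx":-0.9,"dy":0,"dz":0,"rx":0,"ry":0,"rz":0,"claw":-1}
  ]
}}

```text
time: 30.6
tcp_pos: [0.5226, -0.1634, 0.0333]
tcp_rot: [0.682, 0.731, 0.0, -0.001]
ft_force: [-0.4, -0.4, -1.4]
gripper_width: 0.0168
grip_force: 59.5
```

Call:
{"name": "step_arm", "arguments": {
  "plan": [
    {"dx":-0.9,"dy":0,"dz":0,"rx":0,"ry":0,"rz":0,"claw":-1},
    {"dx":-0.9,"dy":0,"dz":0,"rx":0,"ry":0,"rz":0,"claw":-1},
    {"dx":-0.9,"dy":0,"dz":0,"rx":0,"ry":0,"rz":0,"claw":-1},
    {"dx":-0.6,"dy":0,"dz":0,"rx":0,"ry":0,"rz":0,"claw":-1},
    {"dx":0,"dy":0,"dz":0.4,"rx":0,"ry":0,"rz":0,"claw":-1},
    {"dx":0,"dy":0,"dz":0.3,"rx":0,"ry":0,"rz":0,"claw":-1},
    {"dx":0,"dy":0,"dz":0,"rx":0,"ry":0,"rz":0,"claw":-1}
  ]
}}

```text
time: 31.48
tcp_pos: [0.5282, -0.2597, 0.0106]
tcp_rot: [0.682, 0.732, -0.0, -0.002]
ft_force: [-0.4, 0.5, -0.1]
gripper_width: 0.0162
grip_force: 59.5
```

Call:
{"name": "step_arm", "arguments": {
  "plan": [
    {"dx":0,"dy":0,"dz":0.05,"rx":0,"ry":0,"rz":0,"claw":-1},
    {"dx":0,"dy":0,"dz":0,"rx":0,"ry":0,"rz":0,"claw":1},
    {"dx":0,"dy":0,"dz":0,"rx":0,"ry":0,"rz":0,"claw":1},
    {"dx":0,"dy":0,"dz":0,"rx":0,"ry":0,"rz":0,"claw":1},
    {"dx":0,"dy":0,"dz":0,"rx":0,"ry":0,"rz":0,"claw":1},
    {"dx":0,"dy":0,"dz":0,"rx":0,"ry":0,"rz":0,"claw":1},
    {"dx":0,"dy":0,"dz":0,"rx":0,"ry":0,"rz":0,"claw":1},
    {"dx":0,"dy":0,"dz":0,"rx":0,"ry":0,"rz":0,"claw":1}
  ]
}}

```text
time: 32.48
tcp_pos: [0.5297, -0.2618, 0.0111]
tcp_rot: [0.682, 0.731, 0.0, -0.0]
ft_force: [-0.4, 0.1, 0.5]
gripper_width: 0.0855
grip_force: 0.0
```

Call:
{"name": "step_arm", "arguments": {
  "plan": [
    {"dx":0,"dy":0,"dz":-0.9,"rx":0,"ry":0,"rz":0,"claw":1},
    {"dx":0,"dy":0,"dz":-0.9,"rx":0,"ry":0,"rz":0,"claw":1},
    {"dx":0,"dy":0,"dz":-0.9,"rx":0,"ry":0,"rz":0,"claw":1},
    {"dx":0,"dy":0,"dz":-0.9,"rx":0,"ry":0,"rz":0,"claw":1},
    {"dx":0,"dy":0,"dz":-0.9,"rx":0,"ry":0,"rz":0,"claw":1},
    {"dx":0,"dy":0,"dz":0,"rx":0,"ry":0,"rz":0,"claw":1}
  ]
}}

```text
time: 33.22
tcp_pos: [0.5315, -0.263, 0.1488]
tcp_rot: [0.682, 0.731, 0.0, 0.003]
ft_force: [-0.6, -0.7, -0.7]
gripper_width: 0.0858
grip_force: 0.0
```

```bash
python3 - <<'E'
from h import *
s=ctrl.read_state();print(s['time'],s['ft_force'])
a0,b0=own(pt('top',204.1,197.,.073)),own(pt('side',298.5,126,.04))
d=ctrl.snapshot('side');t=ctrl.snapshot('top');w=ctrl.snapshot('wrist')
for n,i,z,r in(('top',t,.073,a0),('side',d,.04,b0)):
    print(n,r,[(a,c,own(pt(n,*c,z))) for a,c,_,p in blobs(mask(i,(50,80,50),(80,255,255)),15) if 90<c[1]<210])
    print([(a,c) for a,c,_,p in blobs(mask(i,(0,170,120),(6,255,255))|mask(i,(175,170,120),(180,255,255)),40) if 100<c[1]<180])
for a,c,p in orange('wrist',w,s): print(a,c,own(p))
cv2.imwrite('pics/w10.png',w)
E
```

```text
33.225 [-0.55726948 -0.68369843 -0.65540307]
top [0.0794 0.06  ] [(np.int32(463), array([234.2, 107.8]), array([-0.0095, -0.1844])), (np.int32(195), array([187.2, 197.6]), array([0.1249, 0.0592]))]
[(np.int32(173), array([270.8, 152.3]))]
side [0.0547 0.0889] [(np.int32(26), array([295.1, 111.9]), array([0.1166, 0.0871])), (np.int32(321), array([407.4, 126.8]), array([-0.0155, -0.2115]))]
[(np.int32(3730), array([495.9, 177.9])), (np.int32(74), array([424.9, 150.3]))]
165 [320.3  37.6] [-0.2454  0.0576]
299 [320.5  50.7] [-0.2572  0.0574]
296 [320.4  67.4] [-0.272   0.0575]
192 [320.3  81.2] [-0.2842  0.0576]
227 [321.5 170.7] [-0.3639  0.0564]
248 [321.7 185.3] [-0.3776  0.0562]
503 [ 97.3 215.9] [-0.4112  0.315 ]
250 [321.6 200. ] [-0.3919  0.0563]
129 [321.8 211.9] [-0.4037  0.056 ]
365 [553.3 325.6] [-0.5972 -0.3023]
1583 [379.3 341.4] [-0.5753 -0.0149]
275 [173.4 367.2] [-0.6507  0.2724]
```

Green stalled home after 45 mm of travel, red is unmoved on the mat, and the tool lies flat outside the bays. I'm handing the job in.

```bash
python3 -c "
from bench import ctrl
print(ctrl.close_job())"
```

```text
the job is handed in; nothing more can be done
None
```

The job is handed in, with no verdict returned: the red cassette stands on the mat, the green one is pushed in until it stalled on the back stop, and the tool lies flat on the counter outside the bays.

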